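# Feed the red cheese along the slicing board's fence with the push stick

### The arm

A 7-joint arm with a two-finger parallel gripper is mounted at the origin on the work surface. World frame = base frame: x ahead of the robot, y to its left, z up, the work surface at z = 0. Lengths are in m, angles in rad, forces in N, time in s.
With the tool pointing down it reaches from about 0.425 to 0.875 m from the base axis. Payload 8.4 kg.
Tool frame: the origin (TCP) lies midway between the tips of the shut fingers; the grasp point (between the pads) lies 19 mm behind it; z points along the fingers, y is the line along which they close (so a half turn about z gives the same grasp; the last joint's range is limited). The gripper opens to 87 mm and grips with 3 to 60 N. Pads are 19 mm wide; open, the fingers measure 117 mm over their backs; the gripper's body (75 mm by 190 mm) begins 51 mm behind the grasp point.
Start: joints at [-1.333, 0.333, 0.04, 1.465, -0.013, 1.343, -0.059], TCP at [0.215, 0.613, 0.223] pointing down, gripper open.
Joint ranges: [-2.58, 2.58], [-0.38, 2.09], [-1.3, 1.39], [0.25, 2.4], [-1.5, 4.64], [0.08, 2.09], [-2.65, 2.65]. Speed limits (rad/s): [2.22, 2.22, 2.79, 2.79, 3.14, 3.14, 3.14].

### API

Orientations are given as a unit quaternion [w, x, y, z].
In Python, from workcell import robot gives the robot as it stands. Calls block until the motion is done:
- robot.movep(position, orientation): joint-space move of the TCP to a pose.
- robot.move_linear(position, ori=None, max_speed=0.15, stop_force=None): straight line of the TCP; ori=None keeps the orientation; max_speed is the mean speed in m/s. With stop_force (N) it stops when the force on the tool has changed by that much, and returns True; else False.
- robot.goto_joints(angles): joint-space move.
- robot.gripper_to(opening, effort=None): opening from 0.0 (shut) to 1.0 (fully open); effort is the grip in N (None keeps the last); returns when the fingers have stopped.
- robot.dwell(seconds).
- robot.inverse_kinematics(position, orientation): joint angles nearest the present ones, or None.
- robot.state(): the state.
- robot.snapshot(name): name is "scene" or "top" or "wrist"; returns a dict with "color" (480x640x3 uint8, red, green, blue), "K" (3x3 intrinsics, pixels), "pose" (4x4, takes a point from camera to world coordinates). Camera axes: x right, y down, z forward; pixel columns grow to the right and rows downward; lengths in m; the calibration is good to about 2 mm. A picture is of the moment at which its call begins. There is no depth.
A pose or a line that the arm cannot do raises robot.MotionError and nothing moves.
- robot.close_job(): hands the job in; it is judged then, once.
Trained networks look in the newest picture that a camera, given by its name, has taken for a name from the list of things; names that differ only in an ending like _2 or _b are one class to them, and where a whole thing is asked for, a point or a joint stands for the part that bears it (a point fixed in the world has none). Each returns a list of dicts, best first, with "confidence" (0 to 1); they miss things now and then, are a little off and sometimes report something else, mostly with a low value. They report only what shows in the picture. A call takes as long as a camera call. They do not tell look-alikes from the thing itself.
- robot.trace(camera, query): "region" (480x640 bool, what is visible of it) and "bbox" ([left, top, right, bottom] in pixels, round what is visible of it).
The state is a dict: "time_s": time; "joints": joint angles; "joint_vel": joint speeds; "effort": joint torques, N m; "eef_pos": TCP position; "ee_rot": TCP orientation; "contact_force": force on the tool from outside, world axes, zero at the start; "ft_torque": the same for the moment, N m; "width": opening from 0.0 (shut) to 1.0 (fully open); "grasp_force": force on a finger pad.
Only numpy, scipy, OpenCV 4.12 (cv2) and the standard library are available. Lean on these libraries where they do the work, as an engineer would, in place of code of your own. Each camera call takes 0.05 s, during which the arm holds its last target. There are 200 camera calls.

### The job

Pick up the push stick with the L-shaped foot and use it, not the gripper, to press the red block of cheese on the slicing board square against the long dark fence. Do this before the front of the cheese passes the black line across the board, and then feed it along the fence, always against it, until it meets the steel stop plate. Finally let go, leaving the push stick standing upright.

Things in the scene. Friction and masses are not known exactly. Their poses are not given: they have to be found in the camera images.
- pusher_grip (a point): Wooden push stick, upright, 100 mm tall: square handle 24 x 24 mm, blue top, on the corner of an L-shaped foot 35 mm high. Point: on the handle's axis, 80 mm above the underside, where to grip; z up. L walls 24 mm thick, from the axis: side wall 66 mm towards +y, rear wall 54 mm towards +x; inner faces 12 mm from the axis take a corner of the cheese. 120 g. Not the round tamper.
- cheese: Red block of hard cheese on the slicing board, rigid: 55 mm along x, 80 mm along y, 45 mm high, about 260 g. Origin: centre of its underside, z up; y points roughly along the fence towards the stop. It starts 18 to 40 mm off the fence, a little askew, short of the black line. The pale yellow block of the same size on the counter is not wanted.
- board: Fixed wooden slicing board, 180 mm (x) by 340 mm (y), 20 mm thick; origin at the centre of its underside, z up. A dark wooden fence stands along its whole +x edge, 18 mm thick, its top 30 mm above the board's surface. Near the +y end a steel stop plate, 40 mm high, reaches 100 mm out from the fence. A black line crosses the board at y = +10 mm.
- corner (a point): Point on the board's top surface where the fence's inner face meets the stop plate's inner face. Axes as the board: +y is the feed direction along the fence, +x points into the fence, z up. The fence begins at x = 0, the stop at y = 0; the black line is at y = -110 mm. The cheese is fully home with its origin at x = -27.5, y = -40, z = 0 mm and its axes parallel to these.
Things that resemble listed ones, but are neither listed nor needed, are in the scene too. Leave any green look-alike of the part that bears pusher_grip alone. Of the things shaped like the cheese, the red one is meant.

How it is judged:
By the outcome, as a careful person would: the job done as asked, in the order asked, and still so for the second after the job is handed in, with the robot touching nothing.
It also fails if it takes over 48 s, if anything falls off the work surface, if the arm or the gripper's body presses on something with over 40 N, if the wrist force passes 120 N, or if a joint passes its speed limit or range.

## Working session

There is one attempt and no reset: what is moved stays moved. The work goes in short steps, each a Python script; the robot and the scene stay as the last script left them, time stands still between calls to the robot, and variables do not carry over. Pictures are saved under pics/ and viewed, at most 10 in all, crops included, and the job is handed in when it is done.

```bash
mkdir -p pics; ls
python3 - <<'E'
from workcell import robot
import cv2,numpy as np
ims=[]
for n in("scene","top"):
    s=robot.snapshot(n); np.savez("s_"+n,**{k:s[k] for k in("color","K","pose")})
    cv2.imwrite(f"pics/{n}0.png",s["color"][:,:,::-1])
    for q in("pusher_grip","cheese","board"):
        for d in robot.trace(n,q): print(n,q,d["confidence"],d["bbox"])
    print(s["K"].tolist(),np.round(s["pose"],3).tolist())
print(robot.state())
E
```

```text
pics
scene pusher_grip 0.8 [362.1, 101.1, 384.3, 137.6]
scene pusher_grip 0.61 [400.2, 129.3, 428.1, 167.0]
scene cheese 0.93 [311.6, 264.6, 351.3, 302.8]
scene cheese 0.92 [261.9, 217.5, 286.5, 261.6]
scene board 0.62 [267.5, 206.3, 422.2, 341.2]
[[557.2134528132151, 0.0, 325.2069126454117], [0.0, 557.2134528132151, 221.47755126567557], [0.0, 0.0, 1.0]] [[0.722, 0.582, -0.374, 0.962], [0.692, -0.609, 0.387, -0.527], [-0.002, -0.538, -0.843, 1.216], [0.0, 0.0, 0.0, 1.0]]
top pusher_grip 0.8 [115.2, 313.8, 155.9, 352.9]
top pusher_grip 0.56 [127.2, 241.1, 173.3, 281.2]
top cheese 0.87 [344.1, 270.4, 388.9, 315.4]
top cheese 0.75 [340.9, 188.6, 383.4, 215.8]
top board 0.94 [250.0, 164.1, 411.1, 253.0]
[[489.3858290517036, 0.0, 313.0805211134674], [0.0, 489.3858290517036, 236.8820885053733], [0.0, 0.0, 1.0]] [[-0.02, -0.988, 0.152, 0.336], [-1.0, 0.019, -0.008, 0.009], [0.005, -0.152, -0.988, 1.066], [0.0, 0.0, 0.0, 1.0]]
{'time_s': 0.4, 'joints': array([-1.33318979,  0.33329971,  0.0398974 ,  1.46552668, -0.0134313 ,
        1.34329598, -0.05853132]), 'joint_vel': array([-5.17100940e-04, -1.56666579e-03, -6.97434945e-04, -1.69133208e-03,
       -8.91618266e-05, -1.35633186e-05, -5.21948841e-04]), 'effort': array([-1.97369656e-03, -6.55372739e+01,  1.33053515e+00, -4.03557801e+01,
       -5.99929621e-02,  3.74144968e-02,  1.04364824e-04]), 'eef_pos': array([0.21478241, 0.61339196, 0.22241929]), 'ee_rot': array([-3.16393797e-05,  1.67642024e-01,  9.85847926e-01, -1.29271764e-04]), 'contact_force': array([ 0.16744985, -0.54198377,  0.40829676]), 'ft_torque': array([-0.00539876,  0.02780091, -0.01449271]), 'grasp_force': 0.0, 'width': 1.0020519009050788}
```

View pics/top0.png

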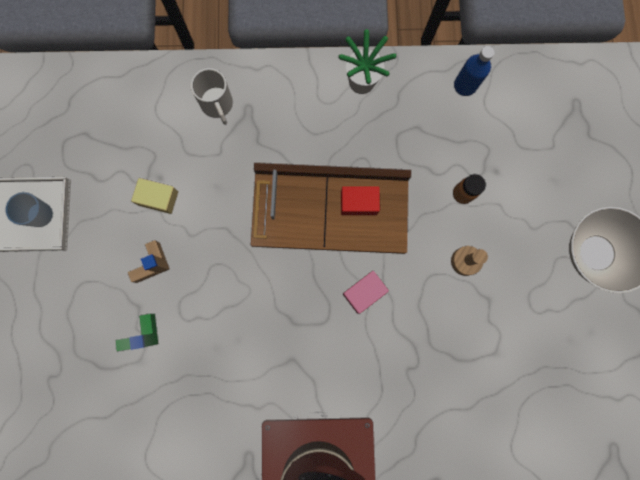

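View pics/scene0.png

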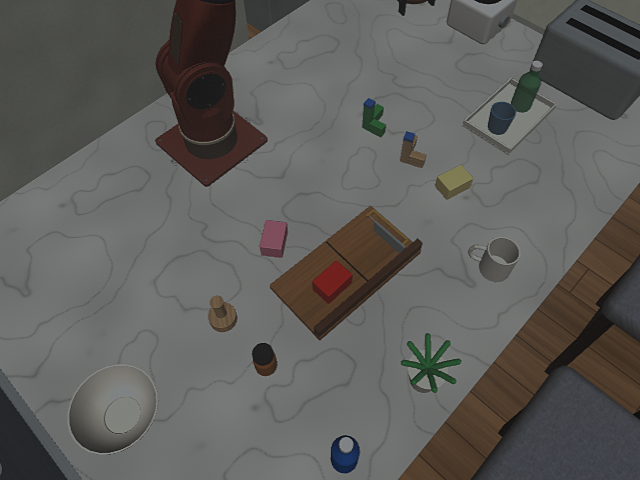

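The top view shows the wooden stick with its blue top at (150,263), and a green look-alike below it at (140,335). The board spans (252–410, 165–252), with the fence on its upper edge, the stop at (274,195) and the line at x≈326. The red cheese is at (360,200). Next I fit model silhouettes to the traces.

```bash
cat > h.py <<'E'
import cv2,numpy as np
from scipy.optimize import minimize
from workcell import robot
def box(a,b,c,d,e,f): return np.array([[x,y,z] for x in(a,b) for y in(c,d) for z in(e,f)],float)
STICK=[box(-.012,.012,-.012,.012,0,.1),box(-.012,.012,-.012,.066,0,.035),box(-.012,.054,-.012,.012,0,.035)]
CHEESE=[box(-.0275,.0275,-.04,.04,0,.045)]
def BOARD(fo=0): return [box(-.09,.09,-.17,.17,0,.02),box(.072+fo,.09+fo,-.17,.17,0,.05),box(-.028+fo,.072+fo,.12,.126,.02,.06)]
def world(P,q,z=0):
    c,s=np.cos(q[2]),np.sin(q[2]); return np.c_[c*P[:,0]-s*P[:,1]+q[0],s*P[:,0]+c*P[:,1]+q[1],P[:,2]+z]
def proj(W,cam):
    T=np.linalg.inv(cam["pose"]); p=W@T[:3,:3].T+T[:3,3]; u=p@cam["K"].T; return u[:,:2]/u[:,2:]
def sil(M,q,z,cam):
    m=np.zeros((480,640),np.uint8)
    for B in M:
        h=cv2.convexHull(proj(world(B,q,z),cam).astype(np.float32))
        cv2.fillConvexPoly(m,np.round(h*16).astype(np.int32),1,cv2.LINE_8,4)
    return m>0
def fit(M,q0,z,obs,d=(.015,.015,.15),ign=None):
    """obs: list of (cam,mask); returns pose, mean IoU"""
    def f(q):
        r=0
        for cam,m in obs:
            s=sil(M,q,z,cam); r+=1-(s&m).sum()/max(1,(s|m).sum())
        return r/len(obs)
    best=None;q=np.array(q0,float)
    for k in(1,.4,.15):
        S=np.vstack([q]+[q+k*np.array(d)*v for v in([1,.3,.2],[-.3,1,-.5],[-.3,-.5,1])])
        r=minimize(f,q,method="Nelder-Mead",options=dict(initial_simplex=S,xatol=1e-4,fatol=1e-5)); q=r.x
    return q,1-r.fun
def ground(u,cam,z):
    r=cam["pose"][:3,:3]@np.linalg.inv(cam["K"])@np.array([*u,1.]); o=cam["pose"][:3,3]; return o+r*(z-o[2])/r[2]
def pick(name,q,u):
    """trace whose bbox centre is nearest pixel u"""
    L=robot.trace(name,q)
    if not L: return None
    d=min(L,key=lambda d:np.hypot((d["bbox"][0]+d["bbox"][2])/2-u[0],(d["bbox"][1]+d["bbox"][3])/2-u[1]))
    return d["region"].astype(bool)
E
cat > a.py <<'E'
from h import *
cs={n:robot.snapshot(n) for n in("scene","top")}
P={"pusher_grip":{"top":(150,262),"scene":(414,148)},"cheese":{"top":(360,200),"scene":(331,283)},"board":{"top":(330,208),"scene":(345,272)}}
m={q:{n:pick(n,q,P[q][n]) for n in cs} for q in P}
for n in cs: m["board"][n]|=m["cheese"][n]
t=cs["top"]
r={}
for q,M,z,y0,zz in(("pusher_grip",STICK,0,.4,.02),("cheese",CHEESE,.02,0,.045),("board",BOARD(0),0,0,.02),("board",BOARD(.018),0,0,.02)):
    g=ground(P[q]["top"],t,zz); 
    for ns in(("top",),("scene",),("top","scene")):
        v,i=fit(M,[g[0],g[1],y0],z,[(cs[n],m[q][n]) for n in ns]); print(q,ns,np.round(v,4),round(i,3))
np.savez("m",**{q+n:m[q][n] for q in m for n in m[q]})
E
python3 a.py
```

```text
pusher_grip ('top',) [0.4414 0.3284 0.3226] 0.88
pusher_grip ('scene',) [0.4415 0.3317 0.5491] 0.83
pusher_grip ('top', 'scene') [0.4442 0.3283 0.4334] 0.845
cheese ('top',) [ 0.571  -0.1021 -0.0485] 0.922
cheese ('scene',) [ 0.5685 -0.0979  0.0245] 0.948
cheese ('top', 'scene') [ 0.5707 -0.0992  0.0055] 0.905
board ('top',) [ 0.5596 -0.0382 -0.069 ] 0.974
board ('scene',) [ 0.5578 -0.0343 -0.0596] 0.969
board ('top', 'scene') [ 0.5585 -0.0378 -0.0604] 0.968
board ('top',) [ 0.5453 -0.0369 -0.0729] 0.89
board ('scene',) [ 0.5439 -0.0331 -0.0407] 0.889
board ('top', 'scene') [ 0.5478 -0.0351 -0.0259] 0.883
```

```bash
cat >> h.py <<'E'
def ori(a): return [0,np.cos(a/2),np.sin(a/2),0]
E
python3 - <<'E'
from h import *
r=robot; A=np.pi/2
r.move_linear([.215,.613,.32],max_speed=.2)
for n,p,a in(("b",[.50,-.06,.34],A-.06),("s",[.444,.328,.28],A+.42)):
    r.movep(p,ori(a)); r.dwell(.2); s=r.snapshot("wrist"); cv2.imwrite(f"pics/w{n}.png",s["color"][:,:,::-1])
    d={}
    for q in("pusher_grip","cheese","board"):
        for i,t in enumerate(r.trace("wrist",q)): print(n,q,t["confidence"],t["bbox"]); d[q+str(i)]=t["region"]
    np.savez("w"+n,color=s["color"],K=s["K"],pose=s["pose"],**d)
print(s["pose"].round(3).tolist(),r.state()["time_s"],r.state()["joints"])
E
```

```text
b cheese 0.86 [349.7, 197.4, 394.3, 261.5]
b cheese 0.68 [199.3, 205.9, 266.5, 271.0]
b board 0.9 [297.0, 39.2, 442.1, 299.7]
s pusher_grip 0.9 [301.3, 150.1, 362.5, 232.7]
s board 0.79 [251.9, 353.9, 390.8, 406.2]
[[0.914, 0.39, 0.114, 0.414], [0.406, -0.877, -0.257, 0.398], [-0.0, 0.281, -0.96, 0.442], [0.0, 0.0, 0.0, 1.0]] 6.2917 [-1.17191953  0.10499474  0.49933552  1.63974742 -0.05094582  1.40962044
 -0.2472618 ]
```

View pics/wb.png

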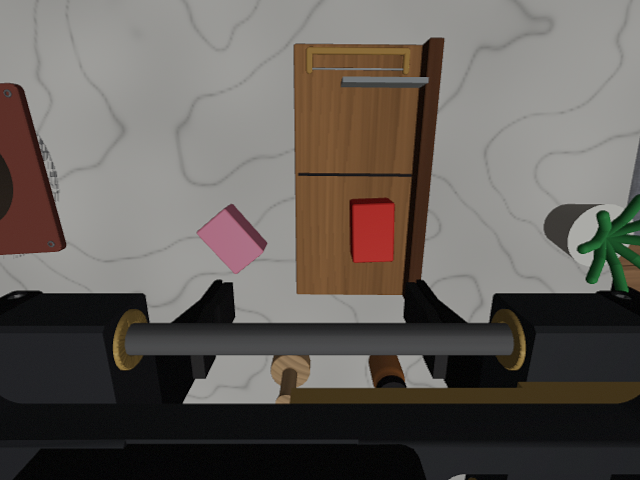

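View pics/ws.png

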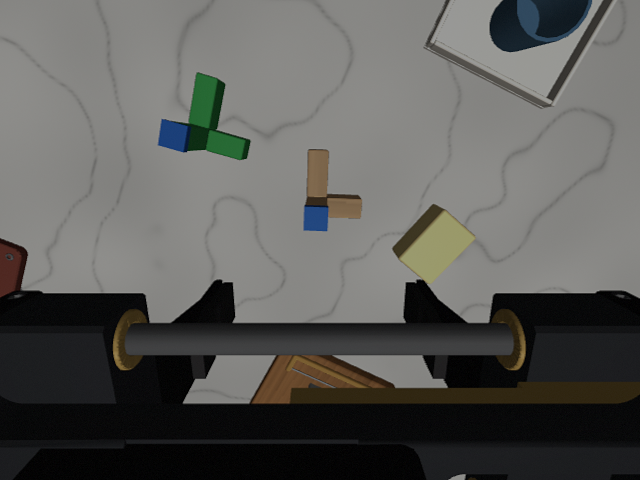

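Wrist views: wb shows the whole board, with the fence at columns 405–443, the line at row 174, the stop at (385,82) and the red cheese at (350–394, 198–262). ws shows the stick with its blue top at (316,218), side wall up to (317,150) and rear wall out to (361,207). I fit poses from these.

Run:
```python
from h import *
b=np.load("wb.npz");s=np.load("ws.npz");m=np.load("m.npz")
cam=lambda z:dict(K=z["K"],pose=z["pose"])
t,sc=[cam(np.load(f"s_{n}.npz")) for n in("top","scene")]
hs=cv2.cvtColor(b["color"],cv2.COLOR_RGB2HSV); red=(((hs[...,0]<6)|(hs[...,0]>174))&(hs[...,1]>190)&(hs[...,2]>80)); red[:190]=0;red[265:]=0;red[:,:340]=0;red[:,400:]=0
print("red",red.sum(),b["cheese0"].sum())
bm=b["board0"].astype(bool)|red
B=[]
for o in([(cam(b),bm)],[(cam(b),bm),(t,m["boardtop"]),(sc,m["boardscene"])]):
    v,i=fit(BOARD(),[.5585,-.0378,-.06],0,o); print("board",v.round(4),round(i,3)); B.append(v)
for o in([(cam(b),red)],[(cam(b),red),(t,m["cheesetop"]),(sc,m["cheesescene"])]):
    v,i=fit(CHEESE,[.571,-.1,0],.02,o); print("cheese",v.round(4),round(i,3))
    for q in B:
        c,sn=np.cos(q[2]),np.sin(q[2]); d=v[:2]-q[:2]; x=c*d[0]+sn*d[1]-.072; y=-sn*d[0]+c*d[1]-.12; print("  in corner frame",round(x,4),round(y,4),round(v[2]-q[2],3))
for o in([(cam(s),s["pusher_grip0"].astype(bool))],[(cam(s),s["pusher_grip0"].astype(bool)),(t,m["pusher_griptop"]),(sc,m["pusher_gripscene"])]):
    v,i=fit(STICK,[.444,.328,.43],0,o); print("stick",v.round(4),round(i,3))
# line check
q=B[0]
c0=dict(K=b["K"],pose=b["pose"])
print(proj(world(np.array([[-.09,.01,.02],[.072,.01,.02],[.072,.12,.02],[-.028,.12,.02]]),q),c0).round(1).tolist())
im=b["color"].copy()
for P in BOARD(): 
    h=cv2.convexHull(proj(world(P,q),c0).astype(np.float32)).astype(np.int32); cv2.polylines(im,[h],True,(0,255,255),1)
h=proj(world(np.array([[.072,-.17,.02],[.072,.17,.02]]),q),c0).astype(int); cv2.line(im,tuple(map(int,h[0])),tuple(map(int,h[1])),(255,255,0),1)
v,_=fit(CHEESE,[.571,-.1,0],.02,[(c0,red)])
cv2.polylines(im,[cv2.convexHull(proj(world(CHEESE[0],v,.02),c0).astype(np.float32)).astype(np.int32)],True,(0,255,0),1)
cv2.imwrite("pics/ov.png",cv2.resize(im[20:310,270:470],None,fx=2,fy=2)[:,:,::-1])
```

```text
red 1619 2796
board [ 0.5563 -0.0381 -0.0612] 0.932
board [ 0.558  -0.0378 -0.0621] 0.955
cheese [ 0.5717 -0.1083  0.0034] 0.543
  in corner frame -0.0523 -0.1892 0.065
  in corner frame -0.054 -0.1895 0.066
cheese [ 0.569  -0.0986  0.0146] 0.786
  in corner frame -0.0556 -0.1796 0.076
  in corner frame -0.0572 -0.18 0.077
stick [0.4411 0.3294 0.3861] 0.955
stick [0.4419 0.3293 0.4116] 0.873
[[292.9, 174.4], [411.4, 174.7], [418.0, 87.3], [339.8, 87.1]]
```

View pics/ov.png

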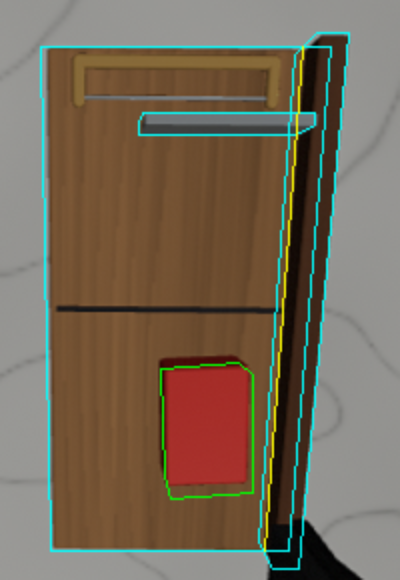

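The overlay shows the board pose close, but the true board is turned about −0.01 rad more, with its left edge at columns 294–296. The red threshold missed the cheese's dark side faces, so I refit it from the trace.

Run:
```python
from h import *
b=np.load("wb.npz");s=np.load("ws.npz");c=dict(K=b["K"],pose=b["pose"]);m=np.load("m.npz")
t=np.load("s_top.npz");t=dict(K=t["K"],pose=t["pose"])
G=lambda u:ground(u,c,.02)[:2]
e0,e1,l0,l1=[G(u) for u in((294,43.5),(296.5,295),(298.5,174),(408,175.5))]
print("yaw edge",-np.arctan2(*(e0-e1)),"line",np.arctan2(*(l1-l0)[::-1]),"len",np.linalg.norm(e0-e1),np.linalg.norm(l1-l0),"fence@line",l1,"edge@line",l0)
# subpixel edge of black line and left edge, by fitting
g=cv2.cvtColor(b["color"],cv2.COLOR_RGB2GRAY).astype(float)
xs=np.arange(305,403); rows=[]
for x in xs:
    w=np.clip(85-g[168:182,x],0,None); w=np.clip(np.median(g[160:190,x])-15-g[168:182,x],0,None); rows.append((w*np.arange(168,182)).sum()/max(w.sum(),1e-6))
p=np.polyfit(xs,rows,1); print("line fit",p, "std",np.std(rows-np.polyval(p,xs)))
a,d=[G((x,np.polyval(p,x))) for x in(300,405)]; print("yaw line",np.arctan2(*(d-a)[::-1]))
ys=np.arange(60,285); cs=[285+np.argmax(np.abs(np.diff(cv2.GaussianBlur(b["color"][y:y+1,285:312,2].astype(np.float32),(5,1),0)[0]))) +.5 for y in ys]
ok=np.abs(cs-np.median(cs))<5; p=np.polyfit(ys[ok],np.array(cs)[ok],1); print(p,np.std(np.array(cs)[ok]-np.polyval(p,ys[ok])))
a,d=[G((np.polyval(p,y),y)) for y in(60,285)]; print("yaw edge",-np.arctan2(*(a-d)),a,d)
r0=b["cheese0"].astype(bool)
for o in([(c,r0)],[(c,r0),(t,m["cheesetop"])]):
    v,i=fit(CHEESE,[.571,-.1,0],.02,o); print("cheese",v.round(4),round(i,3))
# stop front face bottom edge approx
print("stop",G((342,86)),G((415,87)))
```

```text
yaw edge -0.06770961126440217 line -0.07206385432380569 len 0.33927647579257036 0.14980732986996512 fence@line [ 0.62418357 -0.03331875] edge@line [ 0.47476506 -0.0225324 ]
line fit [7.92795753e-03 1.71536746e+02] std 0.10433892812207336
yaw line -0.06638312270958914
[1.14559629e-02 2.92502908e+02] 0.2770307584197883
yaw edge -0.06681990337048886 [0.47868793 0.11807214] [ 0.45835637 -0.18574875]
cheese [ 0.5687 -0.1001  0.0128] 0.934
cheese [ 0.5688 -0.101   0.0081] 0.914
stop [0.53854159 0.08453111] [0.63159804 0.07786563]
```

```bash
cat >> h.py <<'E'
A=np.pi/2; BY=-.067; CO=np.array([.6379,.0771])
RB=np.array([[np.cos(BY),-np.sin(BY)],[np.sin(BY),np.cos(BY)]])
def bw(x,y,z): return [*(CO+RB@[x,y]),z]      # corner frame -> world
def bp(): p=robot.state()["eef_pos"]; return np.r_[RB.T@(p[:2]-CO),p[2]]
def bf(): f=robot.state()["contact_force"]; return np.r_[RB.T@f[:2],f[2]]
E
python3 - <<'E'
from h import *
r=robot; x,y,yaw=.4412,.3294,.39
r.gripper_to(1.0,60)
r.move_linear([x,y,.15],ori(A+yaw),max_speed=.15)
print(r.move_linear([x,y,.061],max_speed=.08,stop_force=8))
r.gripper_to(0.,60); s=r.state(); print(s["width"]*87,s["grasp_force"],s["eef_pos"],s["contact_force"])
r.move_linear([x,y,.20],max_speed=.12)
r.movep(bw(-.117,-.240,.22),ori(A+BY))
s=r.snapshot("wrist"); cv2.imwrite("pics/held.png",s["color"][:,:,::-1])
s=r.snapshot("scene"); cv2.imwrite("pics/held_s.png",s["color"][60:400,180:500,::-1])
s=r.state(); print(s["time_s"],bp(),bf(),s["joints"].round(2),s["width"]*87)
E
```

```text
False
23.68949374984845 59.99295202083886 [0.44118149 0.32933427 0.0609864 ] [-0.46870476 -0.45520552 -0.45190229]
13.0167 [-0.11667285 -0.23872421  0.21986567] [ 0.22726052  0.30642133 -1.17320705] [-0.91  0.16  1.26  1.81 -0.16  1.29  0.32] 23.225681241050022
```

View pics/held.png

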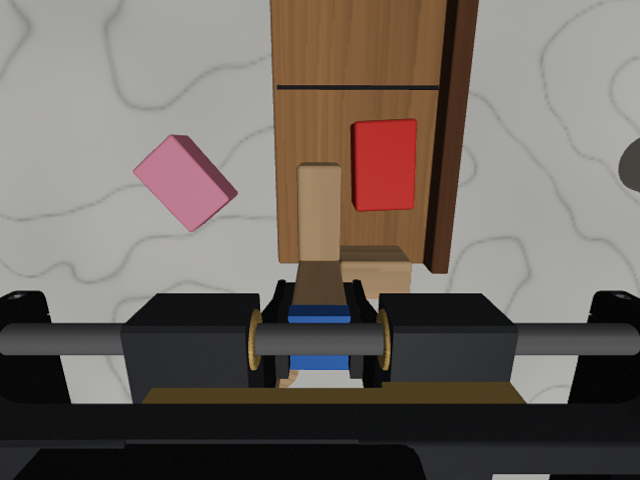

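The held view shows the stick square in the grip: side wall at columns 298–340, parallel to the board, cheese at (352–416, 120–210), front short of the line at row 88. Lower, then press.

Run:
```python
from h import *
r=robot
r.move_linear(bw(-.117,-.240,.0822),ori(A+BY),max_speed=.1); r.dwell(.2)
f0=bf(); print("base",f0,bp(),r.state()["joints"].round(2))
hit=r.move_linear(bw(-.055,-.240,.0822),max_speed=.025,stop_force=6)
r.dwell(.2); print(hit,bf()-f0,bp(),r.state()["time_s"]); np.save("f0",f0)
s=r.snapshot("wrist"); cv2.imwrite("pics/press.png",s["color"][:,:,::-1])
```

```text
base [-0.0587642   0.36827784 -2.22548726] [-0.11676582 -0.23989563  0.08250768] [-0.71  0.37  1.1   1.96 -0.38  1.04  0.5 ]
True [0.57940293 0.47498426 1.84240664] [-0.06985233 -0.2398543   0.08120561] 16.675
```

View pics/press.png

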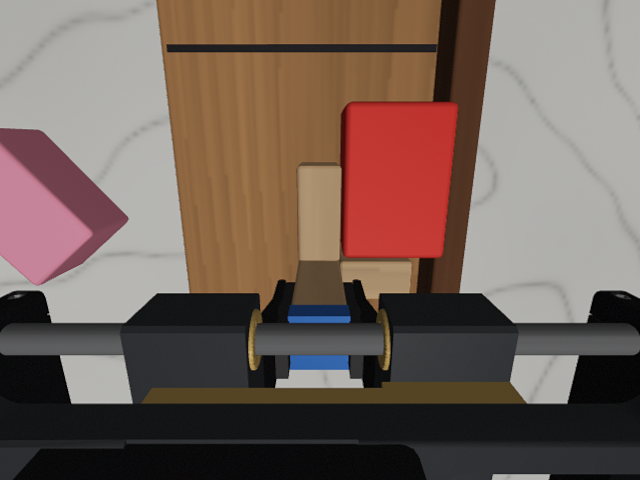

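Contact: the cheese (345–457, 102–258) lies along the fence, its front short of the line at row 48. The stop relaxed the force, so I re-press under force feedback, then feed.

```bash
cat > feed.py <<'E'
from h import *
import sys
r=robot; f0=np.load("f0.npy"); z=.0825
def go(x,y,v=.05): r.move_linear(bw(x,y,z),max_speed=v)
x,y=-.0695,-.240; yend=float(sys.argv[1])
try: x,y=np.load("xy.npy")
except Exception:
    for i in range(12):
        go(x,y,.02); r.dwell(.1); f=bf()-f0; print("press",round(x,4),f.round(2),bp().round(4))
        if f[0]<-5: break
        x+=.0005
n=0; big=0
while y<yend:
    y+=.004; go(x,y); f=bf()-f0; n+=1
    x+=float(np.clip((5+f[0])*.00008,-.0003,.0003))
    if n%3==0: print(round(x,4),round(y,4),f.round(2),bp().round(4))
    if f[1]<-14 or f[0]<-15: print("stop",f,y); break
np.save("xy",[x,y]); print(r.state()["time_s"],bp())
s=r.snapshot("wrist"); cv2.imwrite(f"pics/feed{n}.png",s["color"][:,:,::-1]); print(n)
E
python3 feed.py -.200
```

```text
press -0.0695 [ 0.5  -0.05  0.96] [-0.0695 -0.24    0.0825]
press -0.069 [ 0.48 -0.69  1.59] [-0.069  -0.24    0.0825]
press -0.0685 [-3.66 -0.44  1.8 ] [-0.0689 -0.24    0.0824]
press -0.068 [-4.68 -0.06  4.28] [-0.0688 -0.2401  0.0824]
press -0.0675 [-7.94 -0.51  5.77] [-0.0687 -0.2401  0.0823]
-0.0677 -0.228 [-4.98 -4.1   2.86] [-0.0688 -0.2295  0.0823]
-0.0678 -0.216 [-5.14 -3.7   1.43] [-0.0688 -0.2175  0.0822]
-0.0678 -0.204 [-5.05 -3.76  2.73] [-0.0688 -0.2054  0.0822]
20.975 [-0.06885565 -0.20128927  0.08221005]
10
```

View pics/feed10.png

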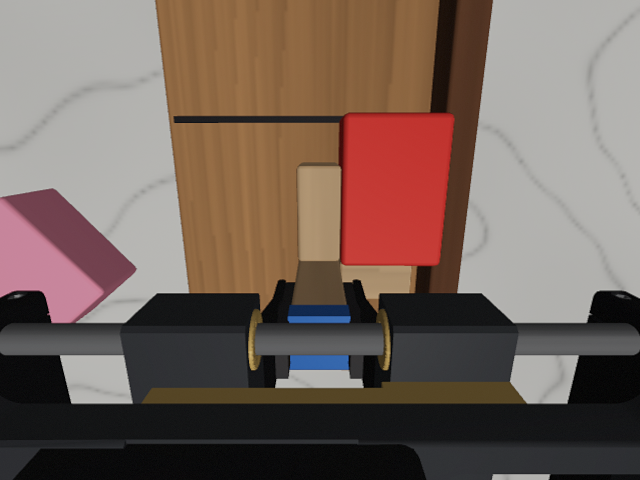

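The cheese (341–454, 113–265) is square in the stick's corner and flush with the fence, its front just at the line (row 119). I continue to the stop.

```bash
sed -i 's/f\[1\]<-14/f[1]<-10/' feed.py; python3 feed.py -.082
```

```text
-0.0678 -0.188 [-3.87 -4.97  1.51] [-0.0688 -0.1891  0.0822]
-0.0677 -0.176 [-4.55 -4.72  2.62] [-0.0688 -0.1774  0.0822]
-0.0677 -0.164 [-5.08 -3.61  2.88] [-0.0688 -0.1654  0.0822]
-0.0678 -0.152 [-5.19 -3.09  2.34] [-0.0688 -0.1533  0.0822]
-0.0678 -0.14 [-5.23 -3.24  1.45] [-0.0688 -0.1413  0.0822]
-0.0678 -0.128 [-5.31 -5.02  2.04] [-0.0688 -0.1294  0.0821]
-0.0678 -0.116 [-5.52 -4.6   3.26] [-0.0688 -0.1175  0.0821]
-0.0678 -0.104 [-5.58 -5.88  2.85] [-0.0689 -0.1056  0.0821]
-0.0678 -0.092 [-4.38 -4.82  2.46] [-0.0689 -0.0934  0.0821]
stop [ -5.34587791 -10.37914907   2.32005207] -0.08799999999999986
28.025 [-0.06887345 -0.091605    0.0822026 ]
28
```

Run:
```python
from h import *
r=robot; f0=np.load("f0.npy")
r.move_linear(bw(-.0678,-.0865,.0825),max_speed=.02); r.dwell(.2); print("seat",bf()-f0,bp())
p=bp(); r.move_linear(bw(p[0]-.0004,p[1]-.0006,.0825),max_speed=.02); r.dwell(.2); print("relax",bf()-f0,bp())
p=bp(); h=r.move_linear(bw(p[0],p[1],.079),max_speed=.01,stop_force=5); print("down",h,bf()-f0,bp())
r.gripper_to(.5); r.gripper_to(1.0); p=bp()
r.move_linear(bw(p[0],p[1],.20),max_speed=.1)
r.move_linear(bw(p[0],p[1]-.10,.30),max_speed=.15); r.dwell(.2)
s=r.snapshot("wrist"); cv2.imwrite("pics/end.png",s["color"][:,:,::-1]); print(r.state()["time_s"],s["pose"].tolist())
```

```text
seat [ -4.85309299 -14.44194218   3.39367198] [-0.06888547 -0.09157325  0.08227176]
relax [ 0.57427169 -2.04242837  1.58139456] [-0.06903648 -0.09212204  0.08262515]
down True [-0.67048209 -0.2745488   7.01720518] [-0.06908618 -0.09217991  0.08102025]
33.7833 [[0.9978168691517556, -0.06112946507512898, -0.02499368191791557, 0.5622490687393727], [-0.06569943500182944, -0.9572897215140523, -0.2815669961554189, -0.032257333127875376], [-0.006714154945020559, 0.28259436934088744, -0.9592160041097091, 0.46140775105978404], [0.0, 0.0, 0.0, 1.0]]
```

View pics/end.png

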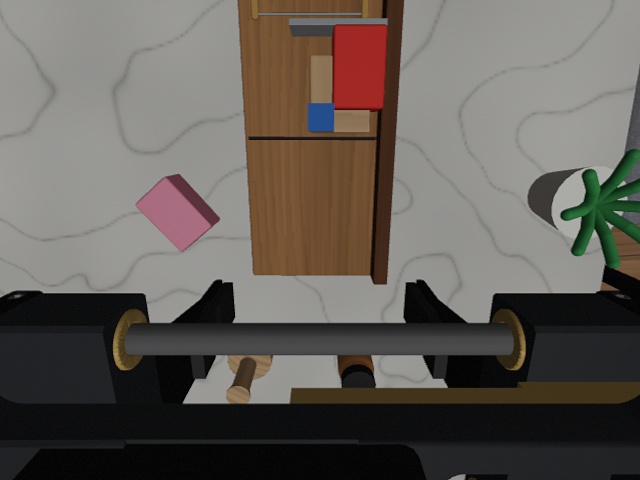

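The cheese (334–386, 25–108) sits in the corner against fence and stop, and the stick stands upright with its blue top at (321,117). Handing in.

```bash
python3 -c "
from workcell import robot
print(robot.close_job())"
```

```text
the job is handed in; nothing more can be done
None
```

I handed the job in at about 34 s: the push stick pressed the red cheese flush to the fence before the black line and fed it along the fence to the stop plate, and I left the stick standing upright.

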